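Latch the sample carousel with one stroke round its rim

TASK

Lock the sample carousel for the next run: with the fingertips, gently follow the yellow line round the rim in one unbroken stroke from the red dot to the black dot, folding the six blue latch tabs over one after another as you pass. Stay low over the line until the last tab is over, then lift clear. Nothing needs to be grasped; leave the vials and the bottle where they stand.

Things in the scene. Friction and masses are not known exactly. Their poses are not given: they have to be found in the camera images.
- carousel: Fixed round aluminium sample carousel, 280 mm across, any yaw. Origin: centre of its underside, on the work surface. Deck top 30 mm up. Six tabs and a yellow line on a 110 mm radius circle, tabs at 0, 30 .. 150 degrees counter-clockwise from its x axis. White cups (rims 48 mm up) and vials keep within 77 mm of the centre; black hub knob at the centre, 22 mm wide, top 72 mm up
- red_dot (a point): Centre of the red dot (18 mm) on the deck, where the yellow line starts: on the 110 mm circle, 28 degrees (54 mm) before tab 1. Deck height, 30 mm
- black_dot (a point): Centre of the black dot (18 mm) on the deck, where the yellow line ends: on the 110 mm circle, 22 degrees past tab 6. Deck height, 30 mm
- tab1_hinge (a point): Middle of the hinge of tab 1 (counted from the red dot, counter-clockwise seen from above), 38 mm above the surface; the hinge line is radial
- tab1 (a joint): Angle (rad) of blue tab 1: 0 = leaning 0.5 rad back towards the red dot, 0.5 = upright, 2.0 = folded flat towards the black dot. 34 mm long from the hinge, 22 mm wide (radially), 4 mm thick, 6 at the tip. Starts at 0 to 0.35, turns with light friction (1 to 2 N at the fingertip), stays where left. Counts as folded from 1.2
- tab2_hinge (a point): Middle of the hinge of tab 2 (counted from the red dot, counter-clockwise seen from above), 38 mm above the surface; the hinge line is radial
- tab2 (a joint): Angle (rad) of blue tab 2, as for tab 1
- tab3_hinge (a point): Middle of the hinge of tab 3 (counted from the red dot, counter-clockwise seen from above), 38 mm above the surface; the hinge line is radial
- tab3 (a joint): Angle (rad) of blue tab 3, as for tab 1
- tab4_hinge (a point): Middle of the hinge of tab 4 (counted from the red dot, counter-clockwise seen from above), 38 mm above the surface; the hinge line is radial
- tab4 (a joint): Angle (rad) of blue tab 4, as for tab 1
- tab5_hinge (a point): Middle of the hinge of tab 5 (counted from the red dot, counter-clockwise seen from above), 38 mm above the surface; the hinge line is radial
- tab5 (a joint): Angle (rad) of blue tab 5, as for tab 1
- tab6_hinge (a point): Middle of the hinge of tab 6 (counted from the red dot, counter-clockwise seen from above), 38 mm above the surface; the hinge line is radial
- tab6 (a joint): Angle (rad) of blue tab 6, as for tab 1
- vial2: Loose amber vial with white cap, 22 mm across, 54 mm tall, standing in the cup of tab 2, top 88 mm above the surface. Origin: centre of its underside. To be left alone
- vial4: Loose amber vial with blue cap, 22 mm across, 54 mm tall, standing in the cup of tab 4, top 88 mm above the surface. Origin: centre of its underside. To be left alone
- vial5: Loose amber vial with white cap, 22 mm across, 54 mm tall, standing in the cup of tab 5, top 88 mm above the surface. Origin: centre of its underside. To be left alone
- bottle: Loose bottle with blue cap, 60 mm across, 110 mm tall, standing on the work surface beyond the stretch of the carousel that has no tabs, 200 to 250 mm from its centre. Origin: centre of its underside. To be left alone

How it is judged (in metres and radians):
On the way, in this order (a step that is already met when the one before it is completed fails the run):
1. tab 1 is folded over (1.2 rad or more), before any later one (value of joint tab1 above 1.2 rad), for 0.05 s.
2. tab 2 is folded over (1.2 rad or more), before any later one (value of joint tab2 above 1.2 rad), for 0.05 s.
3. tab 3 is folded over (1.2 rad or more), before any later one (value of joint tab3 above 1.2 rad), for 0.05 s.
4. tab 4 is folded over (1.2 rad or more), before any later one (value of joint tab4 above 1.2 rad), for 0.05 s.
5. tab 5 is folded over (1.2 rad or more), before any later one (value of joint tab5 above 1.2 rad), for 0.05 s.
6. tab 6 is folded over (1.2 rad or more), before any later one (value of joint tab6 above 1.2 rad), for 0.05 s.
At the end, for the whole second after the job is handed in: All six tabs are folded over to 1.2 rad or more, each vial and the bottle are upright, at rest, and within 12 mm of where they stood (value of joint each of tab1, tab2, tab3, tab4, tab5, tab6 above 1.2 rad and distance of each of vial2, vial4, vial5, bottle from where it was at the start of the episode below 0.012 m and linear speed of each of vial2, vial4, vial5, bottle below 0.03 m/s and angle between each of vial2, vial4, vial5, bottle's own z axis and vertical below 0.15 rad); the robot touches nothing.
It fails at once if a vial or the bottle is moved more than 12 mm, carried or lifted (distance of any of vial2, vial4, vial5, bottle from where it was at the start of the episode above 0.012 m).
It fails at once if the carousel or its tabs are pushed with more than 20 N (contact force between any of the fingers, the arm and carousel above 20 N).
It fails at once if the stroke is broken: between folding tab 1 and tab 6 (0.8 rad) the fingertips rise more than about 60 mm above the deck (value of joint tab1 above 0.8 rad and value of joint tab6 below 0.8 rad and height (world z) of the grasp point above 0.11 m).
It fails at once if the stroke is broken: between folding tab 1 and tab 6 (0.8 rad) the fingers stray more than 30 mm off the circle of the yellow line (value of joint tab1 above 0.8 rad and value of joint tab6 below 0.8 rad and (horizontal distance between the grasp point and carousel below 0.08 m or horizontal distance between the grasp point and carousel above 0.14 m)).
It also fails if it takes over 48 s, if anything falls off the work surface, if the arm or the gripper's body presses on something with over 40 N, if the wrist force passes 120 N, or if a joint passes its speed limit or range.

ROBOT

A 6-joint arm with a two-finger parallel gripper is mounted at the origin on the work surface. World frame = base frame: x ahead of the robot, y to its left, z up, the work surface at z = 0. Lengths are in mm, angles in rad, forces in N, time in s.
With the tool pointing down it reaches from about 300 to 775 mm from the base axis. Payload 14.6 kg.
Tool frame: the origin (TCP) lies on the front face of the gripper's body, between the roots of the fingers; the fingertips stand 97 mm ahead of it and the grasp point (between the pads) lies 78 mm ahead of it; z points along the fingers, y is the direction in which the jaws open and shut (so a half turn about z gives the same grasp; the last joint's range is limited). The gripper opens to 94 mm and grips with 3 to 60 N. Pads are 16 mm wide; open, the fingers measure 119 mm over their backs; the gripper's body (75 mm by 177 mm) begins 78 mm behind the grasp point.
Start: joints at [-1.284, 0.3, 1.521, -0, 1.321, -0.067], TCP at [190.548, -515.928, 302.646] pointing down, gripper open.
Joint ranges: [-3.03, 3.03], [-0.79, 2.21], [0.23, 2.52], [-1.04, 4.18], [0, 3.07], [-2.55, 2.55]. Speed limits (rad/s): [2.22, 2.22, 2.57, 3.14, 3.14, 3.14].

INTERFACE

Orientations are given as [roll, pitch, yaw] about the fixed x, y, z axes, in that order (R = Rz(yaw) Ry(pitch) Rx(roll)).
In Python, from cell import manip, eyes, finder gives the robot as it stands.
- The arm moves only by the tool drive_tool, never from a script. Its argument "rows" is a list of rows, each an object with "offset": the shift along the tool's x, y, z in mm, a list of three; "spin": the turn about the tool's z in degrees; "jaw": the finger opening in mm, from 0 to 94. In form: [{"offset": [dx, dy, dz], "spin": spin, "jaw": jaw}, ...]. A call has 1 to 20 rows; each row shifts and turns the commanded pose from where the row before left it, along the tool's axes as they then stand; what a row does not reach is not made up. A row lasts 1/10 s, in which the tool goes at most 50 mm and 8.59 degrees, less where a joint would pass 70% of its speed; a pose out of reach is approached as far as the arm can. A call is refused whole if a number of a shift passes 50 or a number of a turn 8.59, either way. A call with a gripper value outside its range is refused whole. The fingers move at their own pace and stop on an object; "force" is the grip in N (left out, the last holds). Time passes only in rows, so rows that do not move let the fingers close. It gives the time, the measured TCP pose, the force and the opening at its end, in the units of the state.
- manip.read_state(): the state, without advancing time (a new reading comes with each control period).
- eyes.camera(name): name is "scene" or "top"; returns a dict with "color" (480x640x3 uint8, blue, green, red), "depth" (480x640 float32, mm along the optical axis (not along the pixel's ray), 0 where there is no reading), "vfov" (degrees; the focal length in pixels is half the picture's height over the tangent of half this angle, whatever the lens; pixels are square), "cx", "cy" (the principal point, pixels), "D" ([k1, k2, p1, p2, k3] as OpenCV has them; the pictures are not rectified), "rvec" (rotation vector, rad) and "tvec" (3), from world to camera coordinates, as OpenCV has them. Camera axes: x right, y down, z forward; pixel columns grow to the right and rows downward; lengths in mm; the calibration is good to about 2 mm. A picture is of the moment at which its call begins.
- manip.sign_off(): hands the job in, once; it reports no verdict.
Trained networks look in the newest picture that a camera, given by its name, has taken for a name from the list of things; names that differ only in an ending like _2 or _b are one class to them, and where a whole thing is asked for, a point or a joint stands for the part that bears it (a point fixed in the world has none). Each returns a list of dicts, best first, with "p" (0 to 1); they miss things now and then, are a little off and sometimes report something else, mostly with a low value. They report only what shows in the picture. A call takes as long as a camera call.
- finder.find_in(camera, target): "uv" ([column, row] in pixels, amid what is visible of it).
The state is a dict: "clock": time; "joints": joint angles; "qd": joint speeds; "effort": joint torques, N m; "eef_pos": TCP position; "eef_rot": TCP orientation; "wrist_force": force on the tool from outside, world axes, zero at the start; "moment": the same for the moment, N m; "finger_gap": finger opening in mm.
Only numpy, scipy, OpenCV 4.12 (cv2) and the standard library are available. Lean on these libraries where they do the work, as an engineer would, in place of code of your own. Each camera call takes 0.05 s, during which the arm holds its last target. There are 200 camera calls.

## Working session

There is one attempt and no reset: what is moved stays moved. The work goes in short steps, Python scripts to look and compute and a tool call to move; the robot and the scene stay as the last step left them, time stands still between calls to the robot, and variables do not carry over. Pictures are saved under pics/ and viewed, about 8 in all and at most 12, crops included, and the job is handed in when it is done.

Besides the shell and the picture viewer there is one more tool, called after "Call:" as a command line: name --argument value ..., lists and objects as JSON in quotes. drive_tool: Moves the arm, as the interface text tells. Its arguments: {"type":"object","properties":{"rows":{"type":"array","items":{"type":"object","properties":{"offset":{"type":"array","items":{"type":"number"}},"spin":{"type":"number"},"jaw":{"type":"number"}}}},"force":{"type":"number"}},"required":["rows"]}

```bash
mkdir -p pics
cat > h.py <<'E'
import numpy as np, cv2
from cell import manip, eyes, finder
def K(c):
    f=240/np.tan(np.radians(c["vfov"])/2); return np.array([[f,0,c["cx"]],[0,f,c["cy"]],[0,0,1.]])
def ray(c,uv,z):
    n=cv2.undistortPoints(np.array([[uv]],float),K(c),np.array(c["D"],float))[0,0]
    R=cv2.Rodrigues(np.array(c["rvec"],float))[0]; t=np.array(c["tvec"],float).ravel()
    o=-R.T@t; d=R.T@np.array([n[0],n[1],1]); return o+d*(z-o[2])/d[2]
def proj(c,P):
    return cv2.projectPoints(np.array(P,float).reshape(-1,3),np.array(c["rvec"],float),np.array(c["tvec"],float),K(c),np.array(c["D"],float))[0][:,0]
E
python3 - <<'E'
from h import *
for n in("top","scene"):
    c=eyes.camera(n); cv2.imwrite(f"pics/{n}1.png",c["color"])
    print(n)
    for t,z in [("carousel",30),("red_dot",30),("black_dot",30)]+[(f"tab{i}_hinge",38) for i in range(1,7)]+[("vial2",61),("vial4",61),("vial5",61),("bottle",55)]:
        print(t,[(np.round(d["uv"]).tolist(),round(d["p"],2),np.round(ray(c,d["uv"],z)[:2]).tolist()) for d in finder.find_in(n,t)[:3]])
print(manip.read_state())
E
```

```text
top
carousel [([348.0, 288.0], 0.77, [545.0, -6.0])]
red_dot [([347.0, 286.0], 0.9, [547.0, -4.0]), ([346.0, 255.0], 0.42, [608.0, -2.0])]
black_dot [([350.0, 289.0], 0.78, [542.0, -9.0])]
tab1_hinge [([348.0, 291.0], 0.68, [539.0, -6.0])]
tab2_hinge [([350.0, 288.0], 0.68, [544.0, -9.0])]
tab3_hinge [([347.0, 288.0], 0.57, [544.0, -4.0])]
tab4_hinge [([350.0, 287.0], 0.71, [546.0, -8.0])]
tab5_hinge [([348.0, 289.0], 0.67, [543.0, -4.0])]
tab6_hinge [([348.0, 287.0], 0.87, [546.0, -5.0])]
vial2 [([381.0, 281.0], 0.53, [558.0, -65.0]), ([360.0, 257.0], 0.47, [601.0, -27.0])]
vial4 [([381.0, 281.0], 0.53, [558.0, -65.0]), ([360.0, 257.0], 0.47, [601.0, -27.0])]
vial5 [([381.0, 281.0], 0.53, [558.0, -65.0]), ([360.0, 257.0], 0.47, [601.0, -27.0])]
bottle [([322.0, 402.0], 0.56, [335.0, 45.0])]
scene
carousel [([293.0, 263.0], 0.76, [579.0, -11.0])]
red_dot [([293.0, 262.0], 0.58, [577.0, -11.0])]
black_dot [([293.0, 264.0], 0.31, [582.0, -13.0])]
tab1_hinge [([295.0, 261.0], 0.83, [584.0, -9.0])]
tab2_hinge [([290.0, 265.0], 0.68, [592.0, -19.0])]
tab3_hinge [([295.0, 262.0], 0.93, [58
[... 615 characters left out ...]
607.0, -15.0])]
{'clock': 1.4, 'joints': array([-1.28360131e+00,  2.99901648e-01,  1.52099391e+00, -8.86670730e-06,
        1.32072672e+00, -6.66270530e-02]), 'qd': array([ 3.11431564e-06, -2.23019145e-04, -7.16398571e-04,  8.91932296e-04,
       -4.08523022e-04, -6.12012895e-04]), 'effort': array([ 2.97121933e-04, -5.31660104e+01, -3.52917159e+01,  7.09749316e-02,
        2.13299633e-02, -1.96011109e-05]), 'eef_pos': array([ 190.54567413, -515.92584436,  302.64725541]), 'eef_rot': array([-3.14156252e+00,  6.59919102e-06,  3.53824269e-01]), 'wrist_force': array([-0.34139028, -0.2190515 , -0.83226564]), 'moment': array([ 0.00543229, -0.04481569, -0.02812659]), 'finger_gap': 94.02500816165383}
```

View pics/top1.png

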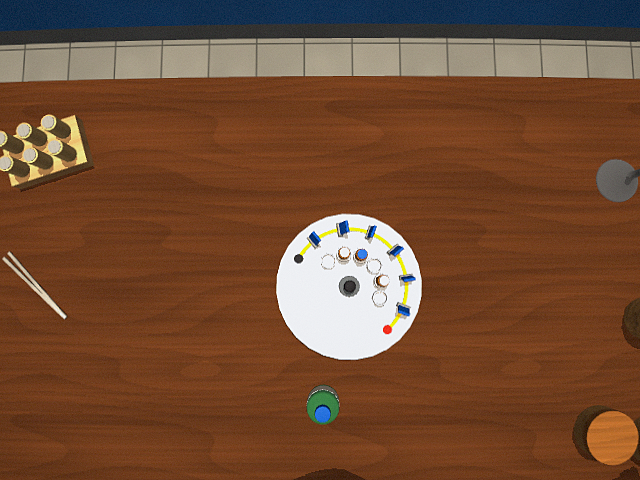

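View pics/scene1.png

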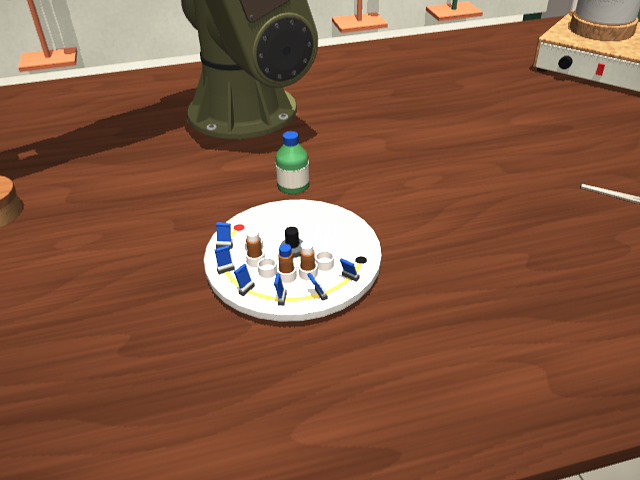

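The top view shows the disc centred near (349,287), with the red dot at (387,329), the black dot at (298,259), and the tabs running counter-clockwise over the right and far side. The bottle is at (322,405), near the base. In the scene view red is at (239,227) and black at (361,260). The finder's carousel points are too coarse, so I'll fit the dots and the disc by colour in both views.

```bash
cat > fit.py <<'E'
from h import *
for n,r,b in(("top",(387,329),(298,259)),("scene",(239,227),(361,260))):
    c=eyes.camera(n); im=c["color"].astype(int)
    B,G,R=im[...,0],im[...,1],im[...,2]
    def cen(m,p):
        k=np.zeros(m.shape,bool); k[p[1]-9:p[1]+10,p[0]-9:p[0]+10]=1
        v,u=np.nonzero(m&k); return ray(c,(u.mean(),v.mean()),30)[:2]
    red=cen((R>150)&(G<90)&(B<90),r); blk=cen((R<70)&(G<70)&(B<70),b)
    v,u=np.nonzero((R>170)&(G>150)&(B<100)); 
    Y=np.array([ray(c,p,30)[:2] for p in zip(u,v)])
    # chord: 200 deg ccw from red to black; centre = mid + perpendicular
    d=blk-red; m=(red+blk)/2; L=np.linalg.norm(d); nrm=np.array([-d[1],d[0]])/L
    print(n,"red",red.round(1),"black",blk.round(1),"chord",L.round(1),"want",2*110*np.sin(np.radians(100)))
    ctr=m-nrm*110*np.cos(np.radians(100)); 
    from scipy.optimize import least_squares
    s=least_squares(lambda p:np.hypot(Y[:,0]-p[0],Y[:,1]-p[1])-110,ctr,loss="soft_l1").x
    print("ctr chord",ctr.round(1),"yellow fit",s.round(1),len(Y),"ang red",np.degrees(np.arctan2(*(red-s)[::-1])),"ang blk",np.degrees(np.arctan2(*(blk-s)[::-1])))
    # deck height from depth
    q=proj(c,[*s,30])[0]+0; 
    dots=[p for p in (r,b)]; 
    Rm=cv2.Rodrigues(np.array(c["rvec"],float))[0]; t=np.array(c["tvec"],float).ravel()
    for p in dots:
        nn=cv2.undistortPoints(np.array([[p]],float),K(c),np.array(c["D"],float))[0,0]; z=c["depth"][p[1],p[0]]
        print("depth pt",(Rm.T@(np.array([nn[0],nn[1],1])*z-t)).round(1))
E
python3 fit.py
```

```text
top red [465.6 -78.9] black [601.9  90. ] chord 217.0 want 216.65770566268577
ctr chord [518.9  17.6] yellow fit [549.2  -5.7] 493 ang red -138.77225521129935 ang blk 61.13501459781172
depth pt [466.3 -78.8  32.6]
depth pt [600.3  90.1  31. ]
scene red [465.3 -78.6] black [601.1  90.3] chord 216.8 want 216.65770566268577
ctr chord [518.3  17.8] yellow fit [503.5  65.3] 109 ang red -104.87074225391734 ang blk 14.364348166709345
depth pt [468.6 -78.   32.5]
depth pt [601.5  91.   29.3]
```

Chord and yellow-line fits agree: centre ≈ (549,-6), red at -138.8°, black at 61.2°. (The signed chord centre printed was mirrored; the correct value is about (548.5,-6.3).) Deck depth is ≈ 30–32 mm. Next I move above the red dot with the jaws closed.

Call:
drive_tool --rows '[{"offset": [20.5, -15.7, 0], "spin": 0, "jaw": 3}, {"offset": [20.5, -15.7, 0], "spin": 0, "jaw": 3}, {"offset": [20.5, -15.7, 0], "spin": 0, "jaw": 3}, {"offset": [20.5, -15.7, 0], "spin": 0, "jaw": 3}, {"offset": [20.5, -15.7, 0], "spin": 0, "jaw": 3}, {"offset": [20.5, -15.7, 0], "spin": 0, "jaw": 3}, {"offset": [20.5, -15.7, 0], "spin": 0, "jaw": 3}, {"offset": [20.5, -15.7, 0], "spin": 0, "jaw": 3}, {"offset": [20.5, -15.7, 0], "spin": 0, "jaw": 3}, {"offset": [20.5, -15.7, 0], "spin": 0, "jaw": 3}, {"offset": [20.5, -15.7, 0], "spin": 0, "jaw": 3}, {"offset": [20.5, -15.7, 0], "spin": 0, "jaw": 3}, {"offset": [20.5, -15.7, 0], "spin": 0, "jaw": 3}, {"offset": [20.5, -15.7, 0], "spin": 0, "jaw": 3}, {"offset": [20.5, -15.7, 0], "spin": 0, "jaw": 3}, {"offset": [20.5, -15.7, 0], "spin": 0, "jaw": 3}, {"offset": [20.5, -15.7, 0], "spin": 0, "jaw": 3}, {"offset": [20.5, -15.7, 0], "spin": 0, "jaw": 3}, {"offset": [20.5, -15.7, 0], "spin": 0, "jaw": 3}, {"offset": [20.5, -15.7, 0], "spin": 0, "jaw": 3}]'

```text
clock: 3.5
eef_pos: [466.8, -78.3, 302.7]
eef_rot: [3.141, -0.0, 0.354]
wrist_force: [-0.3, 0.3, 0.2]
finger_gap: 3.2
```

Call:
drive_tool --rows '[{"offset": [0, 0, 25], "spin": 0, "jaw": 3}, {"offset": [0, 0, 25], "spin": 0, "jaw": 3}, {"offset": [0, 0, 25], "spin": 0, "jaw": 3}, {"offset": [0, 0, 25], "spin": 0, "jaw": 3}, {"offset": [0, 0, 0], "spin": 0, "jaw": 3}, {"offset": [0, 0, 0], "spin": 0, "jaw": 3}]'

```text
clock: 4.1
eef_pos: [466.6, -79.4, 203.3]
eef_rot: [-3.142, -0.0, 0.354]
wrist_force: [0.9, 0.4, -0.3]
finger_gap: 2.9
```

Run:
```python
from h import *
s=manip.read_state(); print({k:np.round(s[k],3) for k in("clock","eef_pos","eef_rot","wrist_force","finger_gap","joints")})
c=eyes.camera("scene"); cv2.imwrite("pics/scene2.png",cv2.resize(c["color"][130:330,160:420],None,fx=3,fy=3))
```

```text
{'clock': np.float64(4.1), 'eef_pos': array([466.572, -79.394, 203.315]), 'eef_rot': array([-3.142, -0.   ,  0.354]), 'wrist_force': array([ 0.893,  0.401, -0.341]), 'finger_gap': np.float64(2.904), 'joints': array([-0.246,  0.244,  1.842,  0.   ,  1.056,  0.971])}
```

View pics/scene2.png

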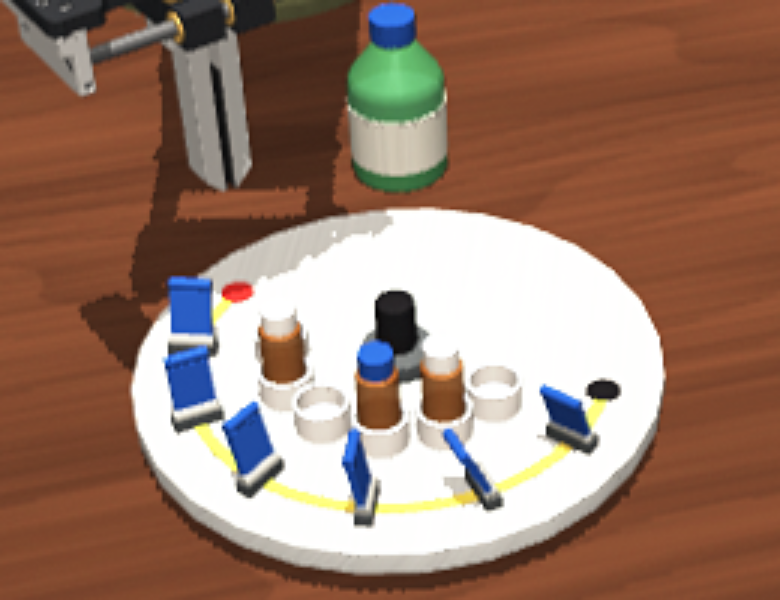

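Fingers are over the red dot (crop (230,180) above (238,290)), and all tabs are standing. I'll lower to TCP z≈149 (fingertips ≈ 52 mm, 14 mm above the hinges) and compute the arc rows.

Call:
drive_tool --rows '[{"offset": [0, 0, 18], "spin": 0, "jaw": 3}, {"offset": [0, 0, 18], "spin": 0, "jaw": 3}, {"offset": [0, 0, 18], "spin": 0, "jaw": 3}, {"offset": [0, 0, 0], "spin": 0, "jaw": 3}, {"offset": [0, 0, 0], "spin": 0, "jaw": 3}]'

```text
clock: 4.65
eef_pos: [466.9, -79.5, 150.0]
eef_rot: [3.141, -0.001, 0.354]
wrist_force: [0.3, 0.2, -0.3]
finger_gap: 2.9
```

```bash
cat > arc.py <<'E'
import sys,numpy as np
from cell import manip
s=manip.read_state(); p=np.array(s["eef_pos"])[:2]; y=s["eef_rot"][2]; c=np.array([548.7,-6.1])
a=np.arctan2(*(p-c)[::-1]); print("at",np.degrees(a).round(1),"r",np.linalg.norm(p-c).round(1),np.round(s["eef_pos"],1))
n=int(sys.argv[1]); e=np.radians(61.2); A=np.linspace(a,e,n+1)
P=c+110*np.c_[np.cos(A),np.sin(A)]; P[0]=p
T=np.array([[np.cos(y),np.sin(y)],[np.sin(y),-np.cos(y)]])
q=np.diff(np.round((P-p)@T.T,1),axis=0)
for i in range(0,n,20): print(i,[[round(float(v),1) for v in r] for r in q[i:i+20]])
E
python3 arc.py 60
```

```text
at -138.1 r 109.9 [466.9 -79.5 150. ]
0 [[2.4, 5.9], [2.9, 5.7], [3.2, 5.5], [3.4, 5.4], [3.8, 5.1], [4.1, 4.9], [4.4, 4.6], [4.6, 4.4], [4.9, 4.1], [5.1, 3.9], [5.3, 3.5], [5.5, 3.2], [5.7, 2.9], [5.9, 2.5], [6.0, 2.2], [6.1, 1.9], [6.2, 1.5], [6.2, 1.1], [6.4, 0.8], [6.3, 0.4]]
20 [[6.4, 0.0], [6.4, -0.3], [6.3, -0.7], [6.3, -1.1], [6.2, -1.4], [6.1, -1.8], [6.0, -2.2], [5.9, -2.5], [5.7, -2.8], [5.6, -3.1], [5.3, -3.5], [5.2, -3.8], [4.9, -4.0], [4.6, -4.4], [4.5, -4.6], [4.1, -4.8], [3.8, -5.1], [3.6, -5.3], [3.2, -5.5], [2.9, -5.7]]
40 [[2.6, -5.8], [2.3, -6.0], [1.8, -6.1], [1.6, -6.2], [1.1, -6.2], [0.8, -6.4], [0.5, -6.3], [0.0, -6.4], [-0.3, -6.4], [-0.6, -6.3], [-1.1, -6.3], [-1.4, -6.2], [-1.7, -6.2], [-2.1, -6.0], [-2.5, -5.9], [-2.8, -5.7], [-3.1, -5.6], [-3.4, -5.3], [-3.8, -5.2], [-4.0, -4.9]]
```

Call:
drive_tool --rows '[{"offset": [2.4, 5.9, 0], "spin": 0, "jaw": 3}, {"offset": [2.9, 5.7, 0], "spin": 0, "jaw": 3}, {"offset": [3.2, 5.5, 0], "spin": 0, "jaw": 3}, {"offset": [3.4, 5.4, 0], "spin": 0, "jaw": 3}, {"offset": [3.8, 5.1, 0], "spin": 0, "jaw": 3}, {"offset": [4.1, 4.9, 0], "spin": 0, "jaw": 3}, {"offset": [4.4, 4.6, 0], "spin": 0, "jaw": 3}, {"offset": [4.6, 4.4, 0], "spin": 0, "jaw": 3}, {"offset": [4.9, 4.1, 0], "spin": 0, "jaw": 3}, {"offset": [5.1, 3.9, 0], "spin": 0, "jaw": 3}, {"offset": [5.3, 3.5, 0], "spin": 0, "jaw": 3}, {"offset": [5.5, 3.2, 0], "spin": 0, "jaw": 3}, {"offset": [5.7, 2.9, 0], "spin": 0, "jaw": 3}, {"offset": [5.9, 2.5, 0], "spin": 0, "jaw": 3}]'

```text
clock: 6.05
eef_pos: [545.7, -116.0, 148.7]
eef_rot: [3.142, -0.0, 0.354]
wrist_force: [-0.7, 0.8, -0.3]
finger_gap: 2.8
```

```bash
python3 arc.py 46
python3 - <<'E'
from h import *
c=eyes.camera("scene"); cv2.imwrite("pics/scene3.png",cv2.resize(c["color"][130:330,160:420],None,fx=3,fy=3))
E
```

```text
at -91.6 r 109.9 [ 545.7 -116.   148.7]
0 [[6.0, 2.3], [6.1, 1.8], [6.2, 1.5], [6.2, 1.2], [6.4, 0.7], [6.3, 0.4], [6.4, 0.0], [6.4, -0.3], [6.3, -0.7], [6.3, -1.1], [6.2, -1.4], [6.1, -1.8], [6.0, -2.2], [5.9, -2.4], [5.7, -2.9], [5.5, -3.1], [5.4, -3.5], [5.1, -3.8], [4.9, -4.0], [4.7, -4.4]]
20 [[4.4, -4.6], [4.2, -4.8], [3.8, -5.1], [3.5, -5.3], [3.3, -5.5], [2.9, -5.7], [2.6, -5.8], [2.2, -6.0], [1.9, -6.1], [1.5, -6.2], [1.2, -6.2], [0.8, -6.4], [0.4, -6.3], [0.1, -6.4], [-0.3, -6.4], [-0.7, -6.3], [-1.0, -6.3], [-1.4, -6.2], [-1.8, -6.1], [-2.1, -6.1]]
40 [[-2.5, -5.8], [-2.8, -5.8], [-3.1, -5.5], [-3.4, -5.4], [-3.8, -5.2], [-4.0, -4.9]]
```

View pics/scene3.png

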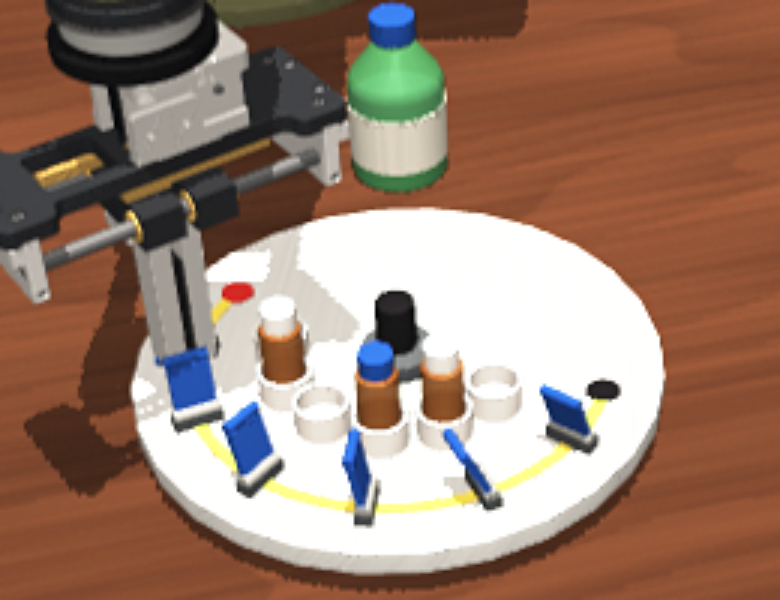

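Tab 1 is down behind the fingers (crop (190,340)), the fingers are just reaching tab 2, forces are under 1 N and the vials are undisturbed. Continuing the arc.

Call:
drive_tool --rows '[{"offset": [6.0, 2.3, 0], "spin": 0, "jaw": 3}, {"offset": [6.1, 1.8, 0], "spin": 0, "jaw": 3}, {"offset": [6.2, 1.5, 0], "spin": 0, "jaw": 3}, {"offset": [6.2, 1.2, 0], "spin": 0, "jaw": 3}, {"offset": [6.4, 0.7, 0], "spin": 0, "jaw": 3}, {"offset": [6.3, 0.4, 0], "spin": 0, "jaw": 3}, {"offset": [6.4, 0.0, 0], "spin": 0, "jaw": 3}, {"offset": [6.4, -0.3, 0], "spin": 0, "jaw": 3}, {"offset": [6.3, -0.7, 0], "spin": 0, "jaw": 3}, {"offset": [6.3, -1.1, 0], "spin": 0, "jaw": 3}, {"offset": [6.2, -1.4, 0], "spin": 0, "jaw": 3}, {"offset": [6.1, -1.8, 0], "spin": 0, "jaw": 3}, {"offset": [6.0, -2.2, 0], "spin": 0, "jaw": 3}, {"offset": [5.9, -2.4, 0], "spin": 0, "jaw": 3}, {"offset": [5.7, -2.9, 0], "spin": 0, "jaw": 3}, {"offset": [5.5, -3.1, 0], "spin": 0, "jaw": 3}, {"offset": [5.4, -3.5, 0], "spin": 0, "jaw": 3}, {"offset": [5.1, -3.8, 0], "spin": 0, "jaw": 3}, {"offset": [4.9, -4.0, 0], "spin": 0, "jaw": 3}, {"offset": [4.7, -4.4, 0], "spin": 0, "jaw": 3}]'

```text
clock: 8.1
eef_pos: [647.9, -52.3, 148.6]
eef_rot: [-3.142, 0.0, 0.354]
wrist_force: [-0.9, -1.2, -0.4]
finger_gap: 3.2
```

```bash
python3 arc.py 26
python3 - <<'E'
from h import *
c=eyes.camera("scene"); cv2.imwrite("pics/scene4.png",cv2.resize(c["color"][130:330,160:420],None,fx=3,fy=3))
E
```

```text
at -25.0 r 109.4 [647.9 -52.3 148.6]
0 [[4.8, -4.2], [4.1, -4.9], [3.8, -5.0], [3.5, -5.3], [3.3, -5.5], [2.9, -5.7], [2.5, -5.8], [2.2, -6.0], [1.9, -6.1], [1.5, -6.2], [1.2, -6.2], [0.7, -6.3], [0.5, -6.4], [0.0, -6.3], [-0.3, -6.4], [-0.7, -6.3], [-1.0, -6.3], [-1.4, -6.2], [-1.8, -6.1], [-2.1, -6.0]]
20 [[-2.4, -5.9], [-2.8, -5.7], [-3.2, -5.5], [-3.4, -5.4], [-3.7, -5.1], [-4.0, -5.0]]
```

View pics/scene4.png

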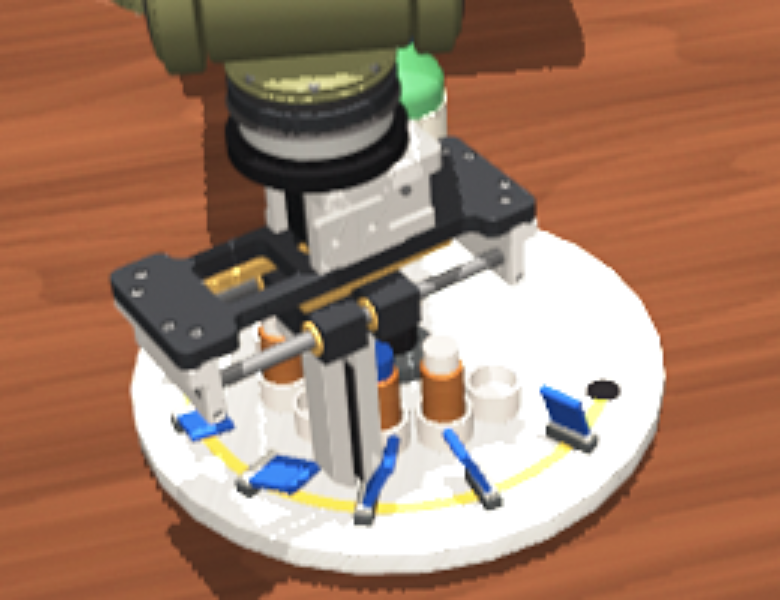

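Tabs 2 and 3 lie flat (crop (205,425), (285,475)), tab 4 is being pushed, and the vials are in their cups. Finishing the arc and then lifting.

Call:
drive_tool --rows '[{"offset": [4.8, -4.2, 0], "spin": 0, "jaw": 3}, {"offset": [4.1, -4.9, 0], "spin": 0, "jaw": 3}, {"offset": [3.8, -5.0, 0], "spin": 0, "jaw": 3}, {"offset": [3.5, -5.3, 0], "spin": 0, "jaw": 3}, {"offset": [3.3, -5.5, 0], "spin": 0, "jaw": 3}, {"offset": [2.9, -5.7, 0], "spin": 0, "jaw": 3}, {"offset": [2.5, -5.8, 0], "spin": 0, "jaw": 3}, {"offset": [2.2, -6.0, 0], "spin": 0, "jaw": 3}, {"offset": [1.9, -6.1, 0], "spin": 0, "jaw": 3}, {"offset": [1.5, -6.2, 0], "spin": 0, "jaw": 3}, {"offset": [1.2, -6.2, 0], "spin": 0, "jaw": 3}, {"offset": [0.7, -6.3, 0], "spin": 0, "jaw": 3}, {"offset": [0.5, -6.4, 0], "spin": 0, "jaw": 3}, {"offset": [0.0, -6.3, 0], "spin": 0, "jaw": 3}, {"offset": [-0.3, -6.4, 0], "spin": 0, "jaw": 3}, {"offset": [-0.7, -6.3, 0], "spin": 0, "jaw": 3}, {"offset": [-1.0, -6.3, 0], "spin": 0, "jaw": 3}, {"offset": [-1.4, -6.2, 0], "spin": 0, "jaw": 3}, {"offset": [-1.8, -6.1, 0], "spin": 0, "jaw": 3}, {"offset": [-2.1, -6.0, 0], "spin": 0, "jaw": 3}]'

```text
clock: 10.15
eef_pos: [630.8, 66.4, 148.7]
eef_rot: [3.142, -0.0, 0.354]
wrist_force: [1.0, -1.1, -0.5]
finger_gap: 3.3
```

Call:
drive_tool --rows '[{"offset": [-2.4, -5.9, 0], "spin": 0, "jaw": 3}, {"offset": [-2.8, -5.7, 0], "spin": 0, "jaw": 3}, {"offset": [-3.2, -5.5, 0], "spin": 0, "jaw": 3}, {"offset": [-3.4, -5.4, 0], "spin": 0, "jaw": 3}, {"offset": [-3.7, -5.1, 0], "spin": 0, "jaw": 3}, {"offset": [-4.0, -5.0, 0], "spin": 0, "jaw": 3}, {"offset": [0, 0, 0], "spin": 0, "jaw": 3}, {"offset": [0, 0, 0], "spin": 0, "jaw": 3}]'

```text
clock: 10.95
eef_pos: [601.5, 89.9, 148.7]
eef_rot: [3.142, -0.0, 0.354]
wrist_force: [0.3, 0.1, -0.1]
finger_gap: 3.3
```

```bash
python3 arc.py 1
python3 - <<'E'
from h import *
c=eyes.camera("scene"); cv2.imwrite("pics/scene5.png",cv2.resize(c["color"][130:330,160:420],None,fx=3,fy=3))
E
```

```text
at 61.2 r 109.6 [601.5  89.9 148.7]
0 [[0.3, -0.3]]
```

View pics/scene5.png

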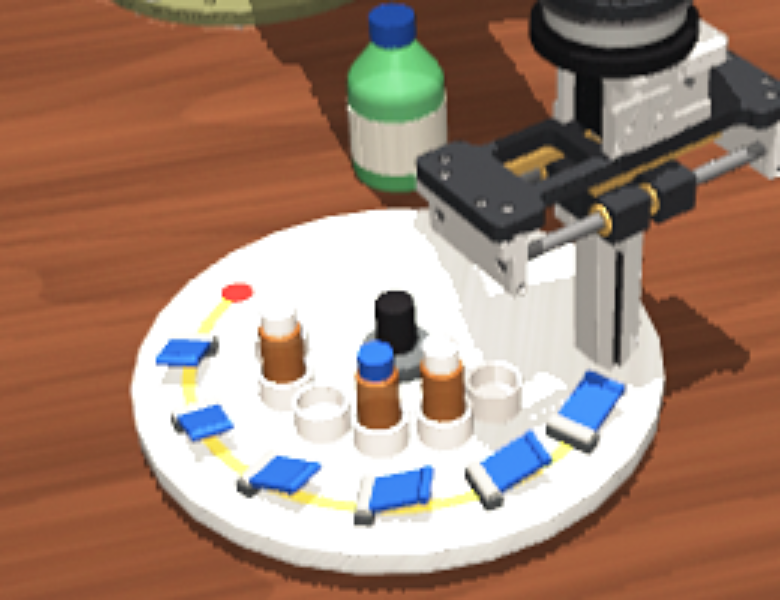

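All six tabs are folded, the fingers are over the black dot, and the vials and bottle haven't moved. Lifting clear.

Call:
drive_tool --rows '[{"offset": [0, 0, -10], "spin": 0, "jaw": 3}, {"offset": [0, 0, -20], "spin": 0, "jaw": 3}, {"offset": [0, 0, -25], "spin": 0, "jaw": 3}, {"offset": [0, 0, -25], "spin": 0, "jaw": 3}, {"offset": [0, 0, -25], "spin": 0, "jaw": 3}, {"offset": [0, 0, -25], "spin": 0, "jaw": 3}, {"offset": [0, 0, 0], "spin": 0, "jaw": 3}, {"offset": [0, 0, 0], "spin": 0, "jaw": 3}, {"offset": [0, 0, 0], "spin": 0, "jaw": 3}]'

```text
clock: 11.9
eef_pos: [601.3, 89.8, 277.6]
eef_rot: [-3.141, 0.002, 0.354]
wrist_force: [0.1, -0.4, -0.6]
finger_gap: 3.1
```

Run:
```python
from h import *
c=eyes.camera("scene"); R=cv2.Rodrigues(np.array(c["rvec"],float))[0]; t=np.array(c["tvec"],float).ravel()
v,u=np.mgrid[0:480,0:640]; n=cv2.undistortPoints(np.stack([u.ravel(),v.ravel()],1)[:,None].astype(float),K(c),np.array(c["D"],float))[:,0]
W=(np.c_[n,np.ones(len(n))]*c["depth"].reshape(-1,1)-t)@R
im=c["color"].reshape(-1,3).astype(int); d=W[:,:2]-[548.7,-6.1]; r=np.hypot(*d.T); a=np.degrees(np.arctan2(d[:,1],d[:,0]))+110.8
m=(im[:,0]>im[:,2]+60)&(r>95)&(r<125)
for i in range(6):
    k=m&(a>30*i-5)&(a<30*i+25); print("tab",i+1,k.sum(),"max z",np.percentile(W[k,2],95).round(1))
for n2 in("vial2","bottle"): print(n2,[(np.round(x["uv"]).tolist(),round(x["p"],2)) for x in finder.find_in("scene",n2)[:3]])
print(manip.read_state()["eef_pos"],manip.read_state()["wrist_force"])
manip.sign_off()
```

```text
tab 1 126 max z 51.3
tab 2 142 max z 51.5
tab 3 182 max z 51.1
tab 4 221 max z 51.0
tab 5 241 max z 51.3
tab 6 240 max z 51.0
vial2 [([252.0, 246.0], 0.86), ([284.0, 258.0], 0.82), ([305.0, 256.0], 0.81)]
bottle [([295.0, 264.0], 0.19)]
[601.37680667  89.82417523 277.74125371] [ 0.17395369 -0.60181644 -0.31910859]
the job is handed in; nothing more can be done
```

All six latch tabs are folded, and the job is handed in at about 12 s of the 48 s limit. I followed the yellow line in one stroke from the red dot to the black dot with the jaws nearly closed, then lifted clear.

- **Stroke:** the fingertips ran at about 52 mm above the surface. The measured radius was within 1 mm of 110 mm each time I checked. The wrist force read no more than about 1.6 N at those points; I did not record it in between.
- **Tabs:** the depth picture after lifting puts the highest point of every tab at about 51 mm. That is roughly 1.65 rad folded, against the 1.2 rad needed.
- **Vials:** the finder places all three within about 3 pixels of where they started, and they look upright in the last picture.
- **Bottle:** the last finder call missed it, giving only a low-confidence hit on the carousel. I relied on the picture taken at the end of the stroke, just before the lift, which shows it standing where it was.
- **Finder accuracy:** its early answers for the dots and hinges were too coarse to use. I placed the carousel from the dots in both cameras and from the yellow line in the top view. The line fit in the scene view failed and was dropped.

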